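# Index the rotary dish stage to the next dish

### The arm

A 6-joint arm with a two-finger parallel gripper is mounted at the origin on the work surface. World frame = base frame: x ahead of the robot, y to its left, z up, the work surface at z = 0. Lengths are in m, angles in degrees, forces in N, time in s.
With the tool pointing down it reaches from about 0.4 to 0.825 m from the base axis. Payload 7 kg.
Tool frame: the origin (TCP) lies between the finger pads; the fingertips stand 22 mm ahead of it and the grasp point (between the pads) lies 3 mm ahead of it; z points along the fingers, y is the line along which they close (so a half turn about z gives the same grasp; the last joint's range is limited). The gripper opens to 88 mm and grips with 3 to 60 N. Pads are 19 mm wide; open, the fingers measure 130 mm over their backs; the gripper's body (78 mm by 193 mm) begins 47 mm behind the grasp point.
Start: joints at [91.507, 20.546, 0.682, 0, -70.136, -16.507], TCP at [0.175, 0.652, 0.249] pointing down, gripper open.
Joint ranges: [-176.03, 176.03], [-82.01, 121.73], [-58.28, 71.71], [-173.87, 95.51], [-174.79, -0.11], [-173.66, 173.66]. Speed limits (degrees/s): [136.94, 136.94, 172.46, 180, 180, 180].

### API

Orientations are given as [roll, pitch, yaw] about the fixed x, y, z axes, in that order (R = Rz(yaw) Ry(pitch) Rx(roll)).
In Python, from plant import ctrl gives the robot as it stands.
- The arm moves only by the tool apply_moves, never from a script. Its argument "targets" is a list of rows, each an object with "travel": the shift along the tool's x, y, z in mm, a list of three; "roll": the turn about the tool's z in degrees; "jaw": the finger opening in mm, from 0 to 87.6. In form: [{"travel": [tx, ty, tz], "roll": roll, "jaw": jaw}, ...]. A call has 1 to 10 rows; each row shifts and turns the commanded pose from where the row before left it, along the tool's axes as they then stand; what a row does not reach is not made up. A row lasts 1/10 s, in which the tool goes at most 50 mm and 8.59 degrees, less where a joint would pass 70% of its speed; a pose out of reach is approached as far as the arm can. A call with a gripper value outside its range is refused whole. The fingers move at their own pace and stop on an object; the grip force is fixed at half the most. Time passes only in rows, so rows that do not move let the fingers close. It gives the time, the measured TCP pose, the force, the opening and the grip force at its end, in the units of the state.
- ctrl.get_obs(): the state, without advancing time (a new reading comes with each control period).
- ctrl.snapshot(name): name is "scene" or "top"; returns the picture (420x560x3 uint8, red, green, blue); there is no depth.
- ctrl.calibration(name): a dict with "K" (3x3 intrinsics, pixels), "extrinsics" (4x4, takes a point from camera to world coordinates). Camera axes: x right, y down, z forward; pixel columns grow to the right and rows downward; lengths in m; the calibration is good to about 2 mm. A picture is of the moment at which its call begins. calibration takes no time and is no camera call.
- ctrl.close_job(): hands the job in; it is judged then, once.
The state is a dict: "clock": time; "joint_pos": joint angles; "qvel": joint speeds; "tau": joint torques, N m; "tool_pos": TCP position; "orientation": TCP orientation; "force": force on the tool from outside, world axes, zero at the start; "moment": the same for the moment, N m; "opening": finger opening in m; "gripper_force": force on a finger pad.
Only numpy, scipy, OpenCV 4.12 (cv2) and the standard library are available. Lean on these libraries where they do the work, as an engineer would, in place of code of your own. Each camera call takes 0.05 s, during which the arm holds its last target. There are 200 camera calls.

### The job

Bring the next dish under the lens of the rotary dish stage: press the index plunger down with a fingertip, turn the table counter-clockwise (seen from above) to the next notch, one notch only, and let the plunger spring up fully so that the table is locked there. Do not touch or lift the dishes, which must stay in their nests, leave the bottle, the tip box and the jar alone, and finish with the hand clear.

Things in the scene. Friction and masses are not known exactly. Their poses are not given: they have to be found in the camera images.
- station: Fixed black base of the rotary dish stage: round foot 280 mm across, 12 mm high, with a steel post 165 mm from the axis that carries the lens on a level bracket (top 202 mm high). Origin on the work surface under the turntable's axis; x points from the axis to the post. Above the foot is a fixed steel index ring.
- next_notch (a point): Centre of the next notch, in the top of the fixed index ring, 100 mm from the axis. The ring is 216 mm across, from 30 to 38 mm above the work surface; its rim has six notches 16 mm wide, 60 degrees apart, at 30, 90, 150 (the first, under the plunger arm), 210 (this one), 270 and 330 degrees counter-clockwise from the base's x axis.
- lens (a point): Centre of the lower end of the black lens barrel (44 mm across, lower end narrower), 62 mm from the axis along the base's x, 108 mm above the work surface. The dish in use lies straight under it.
- stage_axis (a point): Point on the vertical turning axis at the top face of the aluminium turntable (184 mm across, face 50 mm above the work surface). Turns with the table. A flat arm, 50 mm wide, sticks out of the table over the ring and carries the plunger; it points 150 degrees counter-clockwise from this point's x axis.
- plunger_top (a point): Centre of the top of the index plunger's round black cap (32 mm across, 8 mm thick), 122 mm from the axis, 74 mm above the work surface when up; turns with the table and sinks with the cap. Pressed straight down against a spring: 3 N to start, 6.5 N at the bottom of its 14 mm travel. A finger holding it down can drag the table round by friction or bear on the lug.
- lug (a point): Middle of the top of the upright aluminium lug on the table's arm (24 mm wide, 8 mm thick, top 94 mm above the work surface). It stands on the counter-clockwise side of the cap, its near face 20 mm from the cap's centre; the finger on the cap may push sideways on it to turn the table.
- plunger (a joint): How far the plunger is pushed in, m: 0 up (locked by a tooth in a notch), 0.014 at the bottom. From 8 mm in, the tooth is below the ring and the table turns freely. Let go between notches, the plunger stays about 7 mm in, its tooth sliding under the ring, and springs up at the next notch, where the tooth has 3 mm of play either way.
- turntable (a joint): Turn of the table in rad, counter-clockwise seen from above positive: about 0 in the notch where it starts, 1.047 (60 degrees) in the next. It needs about 0.12 N m (1 N at the plunger) to turn and stays where it is left.
- dish_seen_mid (a point): Centre (half-way up) of the dish under the lens at the start: a loose clear lidded culture dish 40 mm across, 12 mm high, standing on the turntable.
- nest_seen (a point): Point on the turntable where that dish's centre belongs, 62 mm from the axis: the middle of a nest of four 6 mm high pins, 1.5 mm play round the dish.
- dish_next_mid (a point): Centre (half-way up) of the dish in the nest 60 degrees clockwise of the lens at the start, which is to come under the lens: a loose clear lidded culture dish 40 mm across, 12 mm high, standing on the turntable.
- nest_next (a point): Point on the turntable where that dish's centre belongs, 62 mm from the axis: the middle of a nest of four 6 mm high pins, 1.5 mm play round the dish.
- dish_after_mid (a point): Centre (half-way up) of the dish 120 degrees clockwise of the lens at the start: a loose clear lidded culture dish 40 mm across, 12 mm high, standing on the turntable.
- nest_after (a point): Point on the turntable where that dish's centre belongs, 62 mm from the axis: the middle of a nest of four 6 mm high pins, 1.5 mm play round the dish.
- bottle: Bystander: loose green bottle with a white label and blue cap, 58 mm across, 120 mm high; origin under its centre.
- tip_box: Bystander: loose grey pipette-tip box with clear lid, 85 x 120 x 65 mm; origin under its centre.
- jar: Bystander: loose amber jar 68 mm across, 75 mm high; origin under its centre.
Things that resemble listed ones, but are neither listed nor needed, are in the scene too. What is shaped like the part that bears dish_after_mid but blue is not meant.

How it is judged:
By the outcome, as a careful person would: the job done as asked, in the order asked, and still so for the second after the job is handed in, with the robot touching nothing.
It also fails if it takes over 38 s, if anything falls off the work surface, if the arm or the gripper's body presses on something with over 40 N, if the wrist force passes 120 N, or if a joint passes its speed limit or range.

## Working session

There is one attempt and no reset: what is moved stays moved. The work goes in short steps, Python scripts to look and compute and a tool call to move; the robot and the scene stay as the last step left them, time stands still between calls to the robot, and variables do not carry over. Pictures are saved under pics/ and viewed, at most 10 in all, crops included, and the job is handed in when it is done.

Besides the shell and the picture viewer there is one more tool, called after "Call:" as name(argument=value, ...) on one line, values as JSON. apply_moves: Moves the arm, as the interface text tells. Its arguments: {"type":"object","properties":{"targets":{"type":"array","items":{"type":"object","properties":{"travel":{"type":"array","items":{"type":"number"}},"roll":{"type":"number"},"jaw":{"type":"number"}}}}},"required":["targets"]}

```bash
mkdir -p pics; python3 - <<'E'
from plant import ctrl
import cv2
for n in("scene","top"):
    cv2.imwrite(f"pics/{n}0.png",ctrl.snapshot(n)[:,:,::-1])
    c=ctrl.calibration(n);print(n,c["K"],c["extrinsics"])
o=ctrl.get_obs();print(o["clock"],o["tool_pos"],o["orientation"],o["opening"])
E
```

```text
scene [[395.88939541   0.         284.09356449]
 [  0.         395.88939541 210.92482295]
 [  0.           0.           1.        ]] [[ 0.78252832  0.50994511 -0.35721901  0.92693692]
 [ 0.62250199 -0.65173448  0.43328217 -0.4675947 ]
 [-0.01186182 -0.56142511 -0.82744253  0.95237768]
 [ 0.          0.          0.          1.        ]]
top [[485.4488299    0.         284.41683077]
 [  0.         485.4488299  207.94835167]
 [  0.           0.           1.        ]] [[-0.00607442 -0.98721252  0.15929387  0.35649699]
 [-0.9999731   0.00534205 -0.00502541 -0.01544682]
 [ 0.00411019 -0.15932011 -0.98721842  1.32433753]
 [ 0.          0.          0.          1.        ]]
0.1 [0.17461085 0.6515756  0.24771756] [ 1.79911738e+02 -7.23605521e-03 -1.50071113e+01] 0.08796745185078114
```

View pics/scene0.png

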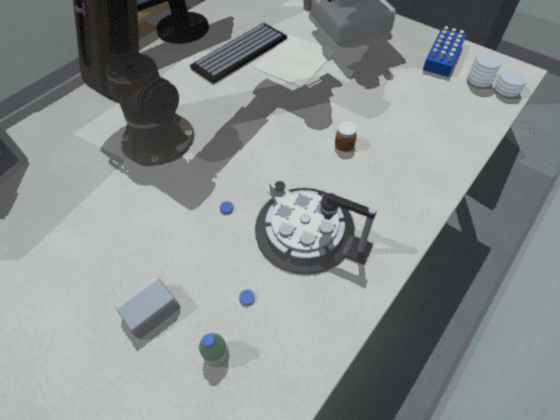

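View pics/top0.png

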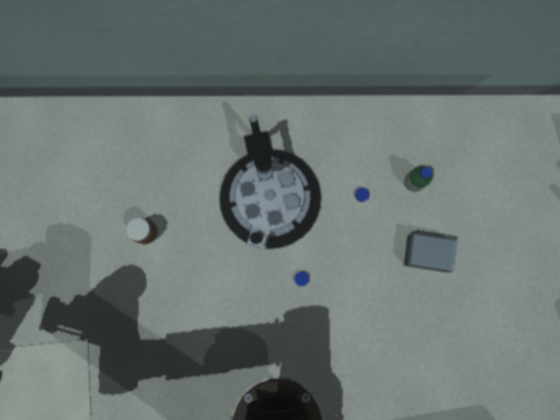

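The scene view shows the stage at (305,228), with a black cap at about (279,187). The top view shows the stage at (270,195), the post and lens bracket at the top (257,140), and the cap at (257,238). The blue discs at (362,194) and (302,278) are decoys. Next, a close crop.

```bash
python3 - <<'E'
import cv2,numpy as np
a=cv2.imread("pics/top0.png")[100:260,205:335];b=cv2.imread("pics/scene0.png")[165:285,245:385]
a=cv2.resize(a,(390,480),interpolation=cv2.INTER_CUBIC);b=cv2.resize(b,(410,351),interpolation=cv2.INTER_CUBIC)
b=cv2.copyMakeBorder(b,0,129,0,0,cv2.BORDER_CONSTANT)
cv2.imwrite("pics/crop.png",np.clip(np.hstack([a,b])*1.5,0,255).astype(np.uint8))
E
```

```text
(no output)
```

View pics/crop.png

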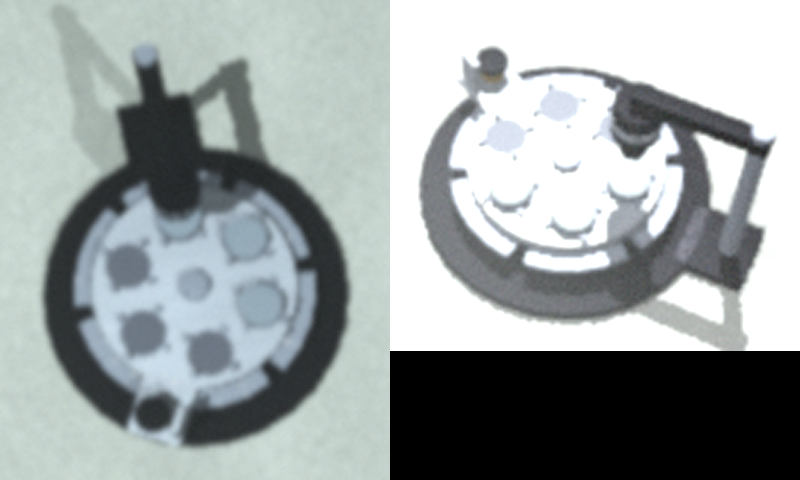

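Left half of the crop: cap at (155,412), which is top pixel (256.7,237.3). The lug is just to its right, on the counter-clockwise side, and the foot is centred at (196.5,297), top pixel (270.5,199). In the right half the cap top is at (490,56), scene pixel (279.1,184.3). Candidates for the cap are the black lens barrel (628,110), the blue discs and the centre knob (567,160). The black cap out on the arm with the lug fits the description.

```bash
cat > h.py <<'E'
from plant import ctrl
import numpy as np
def ray(n,uv):
    c=ctrl.calibration(n);E=np.array(c["extrinsics"]);d=E[:3,:3]@np.linalg.solve(np.array(c["K"]),[*uv,1]);return E[:3,3],d
def pt(n,uv,z):
    o,d=ray(n,uv);return o+d*(z-o[2])/d[2]
def pix(n,p):
    c=ctrl.calibration(n);E=np.array(c["extrinsics"]);q=np.array(c["K"])@(E[:3,:3].T@(np.array(p)-E[:3,3]));return q[:2]/q[2]
E
python3 - <<'E'
from h import *
cap=pt("top",(256.7,237.3),.074);print("cap",cap,pt("scene",(279.1,184.3),.074))
ax=pt("top",(270.5,199),.012);print("axis",ax,pt("scene",(305,229),.012))
post=pt("top",(253.5,118.5),.202);print("post",post)
for p in(cap,post):
    v=p-ax;print(np.hypot(*v[:2]),np.degrees(np.arctan2(v[1],v[0])))
E
```

```text
cap [0.48183465 0.05025144 0.074     ] [0.48038623 0.05447034 0.074     ]
axis [0.59334905 0.01593959 0.012     ] [0.60461625 0.01311198 0.012     ]
post [0.75662483 0.0521139  0.202     ]
0.11667375325551013 162.89739781484977
0.1672350549994161 12.492287108816841
```

Axis is about (0.596,0.014) and station yaw about 12.5°, so the cap is at (0.480,0.051) and the travel is 162.5° to 222.5° in world. I'll go above it with closed fingers, tool yaw about -107.5° (tool x tangential, y radial).

Call:
apply_moves(targets=[{"travel": [28,31,0],"roll": 0,"jaw": 0},{"travel": [28,31,0],"roll": 0,"jaw": 0},{"travel": [28,31,0],"roll": 0,"jaw": 0},{"travel": [28,31,0],"roll": 0,"jaw": 0},{"travel": [28,31,0],"roll": 0,"jaw": 0},{"travel": [28,31,0],"roll": 0,"jaw": 0},{"travel": [28,31,0],"roll": 0,"jaw": 0},{"travel": [28,31,0],"roll": 0,"jaw": 0},{"travel": [28,31,0],"roll": 0,"jaw": 0},{"travel": [28,31,0],"roll": 0,"jaw": 0}])

```text
clock: 1.1
tool_pos: [0.3652, 0.2783, 0.2485]
orientation: [180.0, 0.0, -15.0]
force: [0.6, 0.4, 0.1]
opening: 0.0131
gripper_force: 0.0
```

Call:
apply_moves(targets=[{"travel": [28,32,0],"roll": 0,"jaw": 0},{"travel": [28,32,0],"roll": 0,"jaw": 0},{"travel": [28,32,0],"roll": 0,"jaw": 0},{"travel": [28,32,0],"roll": 0,"jaw": 0},{"travel": [28,32,0],"roll": 0,"jaw": 0},{"travel": [28,32,0],"roll": 0,"jaw": 0},{"travel": [0,0,0],"roll": 8,"jaw": 0},{"travel": [0,0,0],"roll": 8,"jaw": 0},{"travel": [0,0,0],"roll": 8,"jaw": 0},{"travel": [0,0,0],"roll": 8,"jaw": 0}])

```text
clock: 2.1
tool_pos: [0.4773, 0.0508, 0.2482]
orientation: [180.0, 0.0, -47.4]
force: [0.5, -0.1, -0.0]
opening: 0.0005
gripper_force: 0.0
```

Call:
apply_moves(targets=[{"travel": [0,0,0],"roll": 8,"jaw": 0},{"travel": [0,0,0],"roll": 8,"jaw": 0},{"travel": [0,0,0],"roll": 8,"jaw": 0},{"travel": [0,0,0],"roll": 8,"jaw": 0},{"travel": [0,0,0],"roll": 8,"jaw": 0},{"travel": [0,0,0],"roll": 8,"jaw": 0},{"travel": [0,0,0],"roll": 8,"jaw": 0},{"travel": [0,0,0],"roll": 4.5,"jaw": 0},{"travel": [0,0,0],"roll": 0,"jaw": 0}])

```text
clock: 3.0
tool_pos: [0.4773, 0.0511, 0.2483]
orientation: [180.0, -0.0, -107.6]
force: [0.6, -0.5, -0.2]
opening: 0.0004
gripper_force: 0.0
```

Call:
apply_moves(targets=[{"travel": [0,-3,30],"roll": 0,"jaw": 0},{"travel": [0,0,30],"roll": 0,"jaw": 0},{"travel": [0,0,30],"roll": 0,"jaw": 0},{"travel": [0,0,30],"roll": 0,"jaw": 0},{"travel": [0,0,0],"roll": 0,"jaw": 0}])

```text
clock: 3.5
tool_pos: [0.4778, 0.0491, 0.1252]
orientation: [179.7, -0.3, -107.4]
force: [-0.1, -0.1, 0.8]
opening: 0.0005
gripper_force: 0.0
```

```bash
python3 - <<'E'
from h import *
import cv2
t=np.array(ctrl.get_obs()["tool_pos"])
print(t,pix("scene",t-[0,0,.022]),pix("scene",[.480,.051,.074]))
a=cv2.resize(ctrl.snapshot("scene")[130:270,215:365,::-1],(600,560),interpolation=cv2.INTER_CUBIC)
cv2.imwrite("pics/c1.png",np.clip(a*1.3,0,255).astype(np.uint8))
E
```

```text
[0.47779187 0.04910754 0.12515766] [276.90155719 178.50399273] [278.21649942 185.00292845]
```

View pics/c1.png

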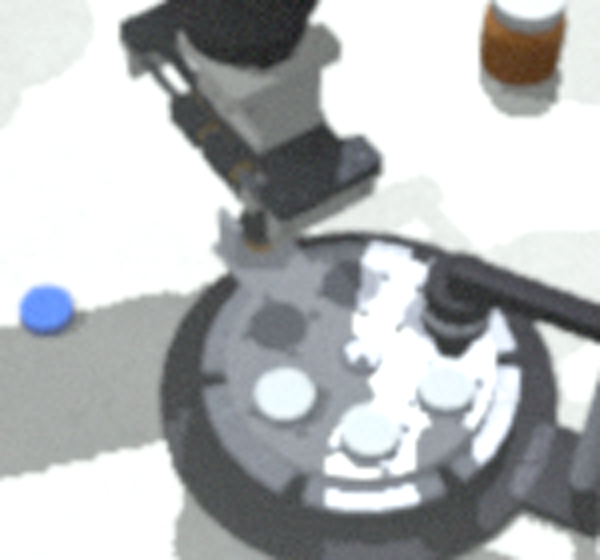

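The crop shows the closed fingertip at (250,195), right over the black cap at (257,228), with the lug at (227,235) to its left and clear. Now pressing.

Call:
apply_moves(targets=[{"travel": [0,-1,10],"roll": 0,"jaw": 0},{"travel": [0,0,10],"roll": 0,"jaw": 0},{"travel": [0,0,5],"roll": 0,"jaw": 0},{"travel": [0,0,5],"roll": 0,"jaw": 0},{"travel": [0,0,2],"roll": 0,"jaw": 0},{"travel": [0,0,0],"roll": 0,"jaw": 0}])

```text
clock: 4.15
tool_pos: [0.4813, 0.0499, 0.0965]
orientation: [180.0, -0.0, -107.5]
force: [-0.0, 0.5, -0.1]
opening: 0.0005
gripper_force: 0.0
```

Call:
apply_moves(targets=[{"travel": [0,0,3],"roll": 0,"jaw": 0},{"travel": [0,0,3],"roll": 0,"jaw": 0},{"travel": [0,0,3],"roll": 0,"jaw": 0},{"travel": [0,0,1],"roll": 0,"jaw": 0},{"travel": [0,0,0],"roll": 0,"jaw": 0}])

```text
clock: 4.65
tool_pos: [0.4816, 0.05, 0.0866]
orientation: [-180.0, 0.0, -107.5]
force: [0.4, -0.9, 4.8]
opening: 0.0004
gripper_force: 2.5
```

Call:
apply_moves(targets=[{"travel": [0,0,2],"roll": 0,"jaw": 0},{"travel": [0,0,1],"roll": 0,"jaw": 0},{"travel": [0,0,0],"roll": 0,"jaw": 0},{"travel": [0,0,0],"roll": 0,"jaw": 0}])

```text
clock: 5.05
tool_pos: [0.4816, 0.05, 0.0838]
orientation: [-180.0, 0.0, -107.5]
force: [-0.3, -0.4, 5.6]
opening: 0.0005
gripper_force: 2.8
```

Call:
apply_moves(targets=[{"travel": [2,0,0],"roll": 0,"jaw": 0},{"travel": [2,0,0],"roll": 0,"jaw": 0},{"travel": [2,0,0],"roll": 0,"jaw": 0},{"travel": [2,0,0],"roll": 0,"jaw": 0},{"travel": [0,0,0],"roll": 0,"jaw": 0}])

```text
clock: 5.55
tool_pos: [0.4798, 0.0426, 0.0841]
orientation: [-179.9, 0.1, -107.5]
force: [1.4, 0.5, 5.1]
opening: 0.0004
gripper_force: 2.8
```

Call:
apply_moves(targets=[{"travel": [0,0,0],"roll": -3.7,"jaw": 0},{"travel": [4.2,-0.1,0],"roll": -2,"jaw": 0},{"travel": [4.2,-0.1,0],"roll": -2,"jaw": 0},{"travel": [4.2,-0.1,0],"roll": -2,"jaw": 0},{"travel": [4.2,-0.1,0],"roll": -2,"jaw": 0},{"travel": [4.2,-0.1,0],"roll": -2,"jaw": 0},{"travel": [4.2,-0.1,0],"roll": -2,"jaw": 0},{"travel": [4.2,-0.1,0],"roll": -2,"jaw": 0},{"travel": [0,0,0],"roll": 0,"jaw": 0}])

```text
clock: 6.45
tool_pos: [0.4772, 0.0133, 0.0844]
orientation: [-179.8, 0.0, -89.7]
force: [2.4, -0.6, 5.8]
opening: 0.0003
gripper_force: 2.7
```

```bash
python3 - <<'E'
from h import *
import cv2
t=np.array(ctrl.get_obs()["tool_pos"]);v=t[:2]-[.596,.014]
print(t,np.hypot(*v),np.degrees(np.arctan2(v[1],v[0])),pix("scene",t-[0,0,.022]))
a=cv2.resize(ctrl.snapshot("scene")[130:270,215:365,::-1],(600,560),interpolation=cv2.INTER_CUBIC)
cv2.imwrite("pics/c2.png",np.clip(a*1.3,0,255).astype(np.uint8))
E
```

```text
[0.477204   0.01334861 0.08436983] 0.11879778990377476 -179.68583605943508 [269.05847204 195.48497461]
```

View pics/c2.png

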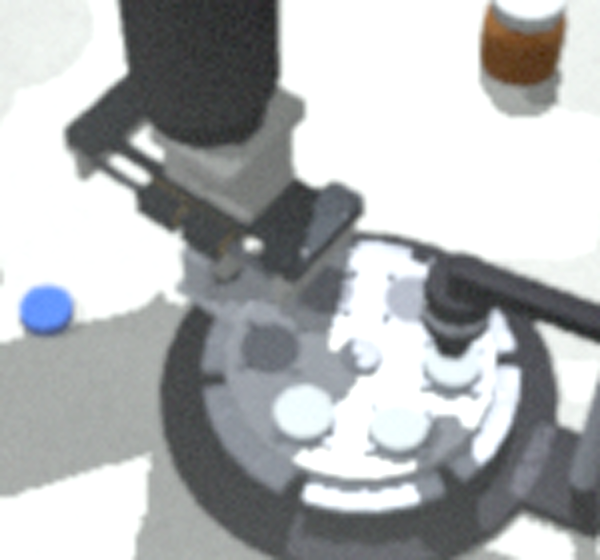

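The table is turning with the finger: dishes have moved counter-clockwise to (302,412), (400,428) and (455,365), all still in their nests. Continuing.

Call:
apply_moves(targets=[{"travel": [4.2,-0.1,0],"roll": -2,"jaw": 0},{"travel": [4.2,-0.1,0],"roll": -2,"jaw": 0},{"travel": [4.2,-0.1,0],"roll": -2,"jaw": 0},{"travel": [4.2,-0.1,0],"roll": -2,"jaw": 0},{"travel": [4.2,-0.1,0],"roll": -2,"jaw": 0},{"travel": [4.2,-0.1,0],"roll": -2,"jaw": 0},{"travel": [4.2,-0.1,0],"roll": -2,"jaw": 0},{"travel": [4.2,-0.1,0],"roll": -2,"jaw": 0},{"travel": [0,0,0],"roll": 0,"jaw": 0}])

```text
clock: 7.4
tool_pos: [0.483, -0.0196, 0.0846]
orientation: [-179.7, -0.0, -73.7]
force: [3.3, 0.3, 5.9]
opening: 0.0004
gripper_force: 2.7
```

Call:
apply_moves(targets=[{"travel": [4.2,-0.1,0],"roll": -2,"jaw": 0},{"travel": [4.2,-0.1,0],"roll": -2,"jaw": 0},{"travel": [4.2,-0.1,0],"roll": -2,"jaw": 0},{"travel": [4.2,-0.1,0],"roll": -2,"jaw": 0},{"travel": [4.2,-0.1,0],"roll": -2,"jaw": 0},{"travel": [4.2,-0.1,0],"roll": -2,"jaw": 0},{"travel": [4.2,-0.1,0],"roll": -2,"jaw": 0},{"travel": [0,0,0],"roll": 0,"jaw": 0}])

```text
clock: 8.2
tool_pos: [0.4953, -0.0463, 0.0847]
orientation: [-179.7, -0.1, -59.7]
force: [3.9, 1.3, 6.2]
opening: 0.0004
gripper_force: 2.7
```

```bash
python3 - <<'E'
from h import *
import cv2
t=np.array(ctrl.get_obs()["tool_pos"]);v=t[:2]-[.596,.014]
print(t,np.hypot(*v),np.degrees(np.arctan2(v[1],v[0])),pix("scene",t-[0,0,.022]))
a=cv2.resize(ctrl.snapshot("scene")[130:270,215:365,::-1],(600,560),interpolation=cv2.INTER_CUBIC)
cv2.imwrite("pics/c3.png",np.clip(a*1.3,0,255).astype(np.uint8))
E
```

```text
[ 0.4952623  -0.04634444  0.08469888] 0.11742885733529729 -149.07732047230377 [260.10314247 212.70129609]
```

View pics/c3.png

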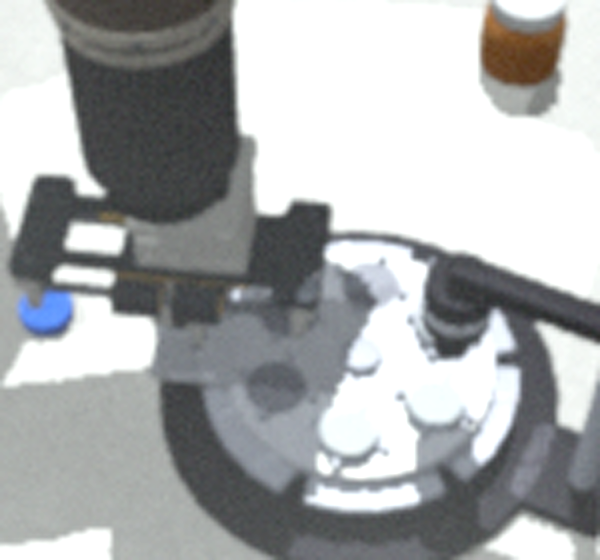

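Table is at roughly 47° (finger at 211° world). Two more small steps, then lift off the cap so the tooth rides under the ring, and finish by pushing the lug until it snaps in.

Call:
apply_moves(targets=[{"travel": [4.2,-0.1,0],"roll": -2,"jaw": 0},{"travel": [2.1,0,0],"roll": -1,"jaw": 0},{"travel": [0,0,0],"roll": 0,"jaw": 0},{"travel": [0,0,-4],"roll": 0,"jaw": 0},{"travel": [0,0,-4],"roll": 0,"jaw": 0},{"travel": [0,0,-4],"roll": 0,"jaw": 0},{"travel": [0,0,-3],"roll": 0,"jaw": 0},{"travel": [0,0,0],"roll": 0,"jaw": 0}])

```text
clock: 9.05
tool_pos: [0.4953, -0.0524, 0.0987]
orientation: [180.0, 0.0, -56.8]
force: [0.0, 0.3, 0.6]
opening: 0.0004
gripper_force: 0.0
```

Call:
apply_moves(targets=[{"travel": [2.1,0,0],"roll": -1,"jaw": 0},{"travel": [2.1,0,0],"roll": -1,"jaw": 0},{"travel": [0,0,0],"roll": 0,"jaw": 0}])

```text
clock: 9.35
tool_pos: [0.498, -0.056, 0.0983]
orientation: [180.0, 0.0, -54.8]
force: [-0.5, -0.5, -0.2]
opening: 0.0001
gripper_force: 0.0
```

Call:
apply_moves(targets=[{"travel": [2.1,0,0],"roll": -1,"jaw": 0},{"travel": [2.1,0,0],"roll": -1,"jaw": 0},{"travel": [0,0,0],"roll": 0,"jaw": 0}])

```text
clock: 9.65
tool_pos: [0.5003, -0.0593, 0.0983]
orientation: [180.0, 0.0, -52.8]
force: [-0.2, 0.2, -1.0]
opening: 0.0007
gripper_force: 0.5
```

Call:
apply_moves(targets=[{"travel": [2.1,0,0],"roll": -1,"jaw": 0},{"travel": [2.1,0,0],"roll": -1,"jaw": 0},{"travel": [2.1,0,0],"roll": -1,"jaw": 0},{"travel": [0,0,0],"roll": 0,"jaw": 0}])

```text
clock: 10.05
tool_pos: [0.5045, -0.0643, 0.0985]
orientation: [180.0, -0.0, -49.8]
force: [-0.8, 0.5, -0.7]
opening: 0.0001
gripper_force: 0.6
```

Call:
apply_moves(targets=[{"travel": [2.1,0,0],"roll": -1,"jaw": 0},{"travel": [2.1,0,0],"roll": -1,"jaw": 0},{"travel": [0,0,0],"roll": 0,"jaw": 0}])

```text
clock: 10.35
tool_pos: [0.5073, -0.0675, 0.0986]
orientation: [180.0, -0.0, -47.8]
force: [-0.7, 1.6, -1.0]
opening: 0.0005
gripper_force: 0.6
```

```bash
python3 - <<'E'
from h import *
import cv2
t=np.array(ctrl.get_obs()["tool_pos"]);v=t[:2]-[.596,.014]
print(t,np.hypot(*v),np.degrees(np.arctan2(v[1],v[0])),pix("scene",t-[0,0,.022]))
a=cv2.resize(ctrl.snapshot("scene")[150:260,230:380,::-1],(780,572),interpolation=cv2.INTER_CUBIC)
cv2.imwrite("pics/c4.png",np.clip(a*1.3,0,255).astype(np.uint8))
E
```

```text
[ 0.50729774 -0.06748359  0.09855906] 0.12044777034875281 -137.42882310943796 [258.05710627 217.32711005]
```

View pics/c4.png

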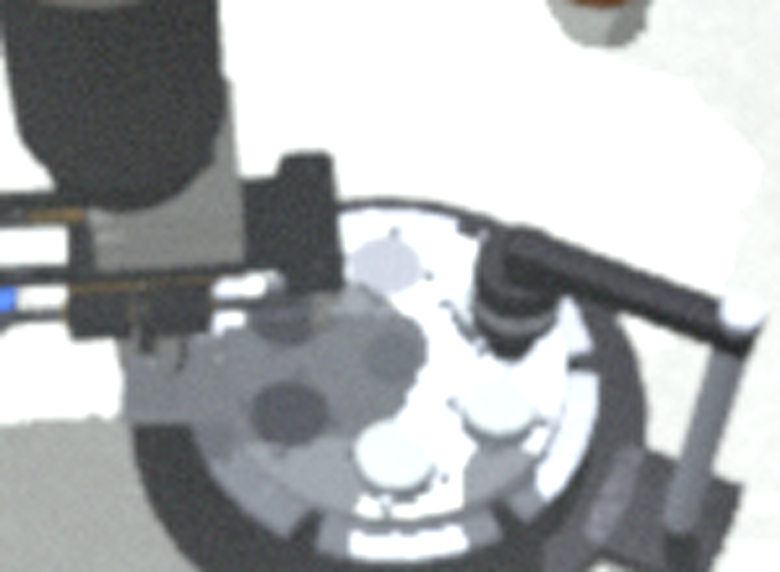

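Force opposing the travel is now about 1.6 N, so the finger bears on the lug; the dishes at (395,455) and (500,405) sit in their nests. Continuing gently.

Call:
apply_moves(targets=[{"travel": [2.1,0,0],"roll": -1,"jaw": 0},{"travel": [2.1,0,0],"roll": -1,"jaw": 0},{"travel": [0,0,0],"roll": 0,"jaw": 0}])

```text
clock: 10.7
tool_pos: [0.5105, -0.0706, 0.0988]
orientation: [-180.0, -0.0, -45.7]
force: [0.9, -0.1, 0.1]
opening: 0.0005
gripper_force: 0.0
```

Call:
apply_moves(targets=[{"travel": [2.1,0,0],"roll": -1,"jaw": 0},{"travel": [0,0,0],"roll": 0,"jaw": 0}])

```text
clock: 10.9
tool_pos: [0.5118, -0.0721, 0.0988]
orientation: [-180.0, -0.0, -44.7]
force: [-0.7, -0.1, -1.0]
opening: -0.0
gripper_force: 0.0
```

Call:
apply_moves(targets=[{"travel": [1.5,0,0],"roll": -0.7,"jaw": 0},{"travel": [1.5,0,0],"roll": -0.7,"jaw": 0},{"travel": [0,0,0],"roll": 0,"jaw": 0}])

```text
clock: 11.2
tool_pos: [0.5133, -0.0738, 0.0986]
orientation: [180.0, 0.0, -43.4]
force: [-1.9, 3.3, 3.4]
opening: 0.0
gripper_force: 2.2
```

Call:
apply_moves(targets=[{"travel": [1.5,0,0],"roll": -0.7,"jaw": 0},{"travel": [1.5,0,0],"roll": -0.7,"jaw": 0},{"travel": [0,0,0],"roll": 0,"jaw": 0}])

```text
clock: 11.5
tool_pos: [0.5139, -0.0747, 0.0985]
orientation: [180.0, 0.2, -42.0]
force: [-9.9, 14.0, 10.7]
opening: 0.0007
gripper_force: 8.6
```

Lateral force jumped to 17 N, so the table is stopped by the tooth in the notch. Backing off, then up and clear to look.

Call:
apply_moves(targets=[{"travel": [-3,0,0],"roll": 0,"jaw": 0},{"travel": [-2,0,0],"roll": 0,"jaw": 0},{"travel": [0,0,-10],"roll": 0,"jaw": 0},{"travel": [0,0,-30],"roll": 0,"jaw": 0},{"travel": [0,0,-40],"roll": 0,"jaw": 0},{"travel": [0,0,-40],"roll": 0,"jaw": 0},{"travel": [0,0,-30],"roll": 0,"jaw": 0},{"travel": [-35,20,0],"roll": 0,"jaw": 0},{"travel": [-35,20,0],"roll": 0,"jaw": 0},{"travel": [-35,20,0],"roll": 0,"jaw": 0}])

```text
clock: 12.5
tool_pos: [0.3928, -0.0473, 0.2491]
orientation: [-180.0, -0.0, -42.1]
force: [0.0, 0.9, 0.6]
opening: 0.0007
gripper_force: 0.0
```

Call:
apply_moves(targets=[{"travel": [-35,0,0],"roll": 0,"jaw": 0},{"travel": [-35,0,0],"roll": 0,"jaw": 0},{"travel": [-35,0,0],"roll": 0,"jaw": 0},{"travel": [-35,0,0],"roll": 0,"jaw": 0},{"travel": [-35,0,0],"roll": 0,"jaw": 0},{"travel": [-35,0,0],"roll": 0,"jaw": 0},{"travel": [0,0,0],"roll": 0,"jaw": 0}])

```text
clock: 13.2
tool_pos: [0.2383, 0.0949, 0.2497]
orientation: [-179.7, 0.1, -41.3]
force: [0.6, -0.9, 0.3]
opening: 0.0004
gripper_force: 0.0
```

```bash
python3 - <<'E'
from h import *
import cv2
print(ctrl.get_obs()["force"],ctrl.get_obs()["tool_pos"])
s=ctrl.snapshot("scene")[:,:,::-1];t=ctrl.snapshot("top")[:,:,::-1]
cv2.imwrite("pics/s5.png",s);cv2.imwrite("pics/t5.png",t)
a=cv2.resize(t[100:260,205:335],(390,480),interpolation=cv2.INTER_CUBIC);b=cv2.resize(s[165:285,245:385],(410,351),interpolation=cv2.INTER_CUBIC)
b=cv2.copyMakeBorder(b,0,129,0,0,cv2.BORDER_CONSTANT)
cv2.imwrite("pics/c5.png",np.clip(np.hstack([a,b])*1.4,0,255).astype(np.uint8))
th=np.radians(222.5);p=[.596+.122*np.cos(th),.014+.122*np.sin(th)]
for z in(.074,.067):
  q=pix("top",[*p,z]);r=pix("scene",[*p,z]);print(z,q,(q-[205,100])*3,r,(r-[245,165])*2.93+[390,0])
E
```

```text
[ 0.5743345  -0.86156667  0.33891691] [0.23833066 0.09486727 0.2497322 ]
0.074 [302.51872554 227.72904881] [292.55617661 383.18714644] [257.53431134 217.84671793] [426.72553223 154.84088355]
0.067 [302.40882708 228.04887754] [292.22648125 384.14663261] [257.71113233 219.2822148 ] [427.24361773 159.04688937]
```

View pics/c5.png

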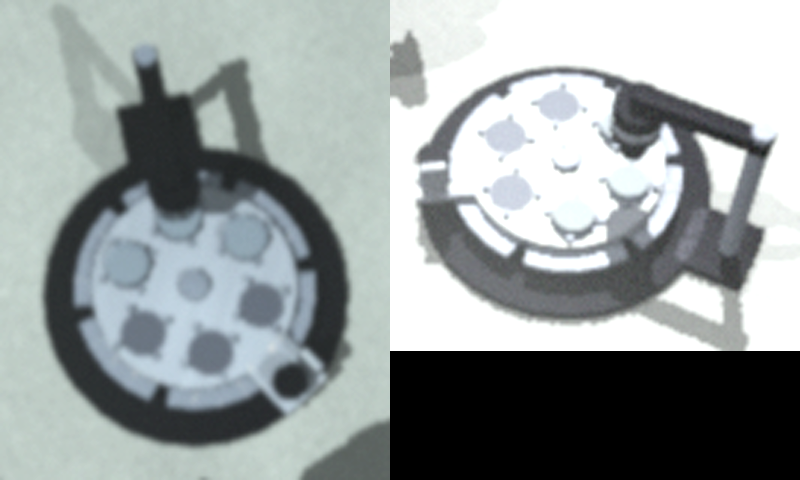

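Dishes are in their nests and each moved 60°, with the next one under the lens. Cap is at (290,379) in the left half, and is dark on dark at about (427,150) in the right half. Checking turn angle and cap height with a stretched crop.

```bash
python3 - <<'E'
from h import *
import cv2
f=lambda x,y:np.array([x/3+205,y/3+100])
ax=np.array([.596,.0145])
for z in(.074,.067):
  A=[np.degrees(np.arctan2(*(pt("top",f(*u),z)[:2]-ax)[::-1]))%360 for u in((155,412),(290,379))];print(z,A,A[1]-A[0])
a=cv2.imread("pics/scene0.png")[165:205,260:300];b=cv2.imread("pics/s5.png")[200:240,237:277]
c=np.hstack([cv2.resize(i,(400,400),interpolation=cv2.INTER_CUBIC) for i in(a,b)])
cv2.imwrite("pics/c6.png",(255*(c/255.)**.45).astype(np.uint8))
E
```

```text
0.074 [np.float64(162.58488823145137), np.float64(223.10143881359804)] 60.516550582146664
0.067 [np.float64(162.31505762124263), np.float64(223.48766413068182)] 61.17260650943919
```

View pics/c6.png

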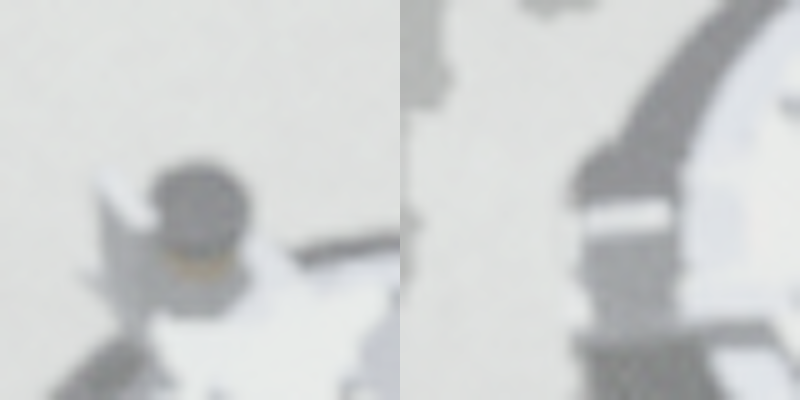

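```bash
python3 - <<'E'
from h import *
import cv2
ax=np.array([.596,.0145]);th=np.radians(222.9);r=np.array([np.cos(th),np.sin(th)]);t=np.array([-r[1],r[0]])
k=lambda p:(p-[237,200])*10+[400,0]
print("lug",k(pix("scene",[*(ax+.122*r+.024*t),.094])))
for z in(.074,.067):
  c=ax+.122*r
  e=np.array([k(pix("scene",[*(c+.016*np.array([np.cos(a),np.sin(a)])),z])) for a in np.linspace(0,6.28,73)])
  print(z,"top",e[e[:,1].argmin()],"left",e[e[:,0].argmin()])
g=cv2.cvtColor(cv2.imread("pics/s5.png"),cv2.COLOR_BGR2GRAY);print(g[211:225,251:266])
E
```

```text
lug [605.13442153 215.2149374 ]
0.074 top [607.43343805 129.82710756] left [546.35444304 181.5182599 ]
0.067 top [609.17578664 144.32907655] left [548.44686901 195.86085515]
[[192 192 192 191 192 192 194 183 153  95  78  74  79  74  78]
 [192 191 191 191 190 191 188 172 123  82  75  79  80  76  77]
 [192 191 193 194 191 180 163 143  91  77  74  74  75  76  82]
 [193 192 193 191 180 152 117 102  82  76  75  74  76  76  89]
 [194 194 192 179 144 106  82  82  76  73  79  77  77  75  93]
 [195 194 185 156  98  77  75  74  78  74  76  77  80  88 128]
 [194 191 172 125  79  75  75  78  76  75  76  79  75  93 146]
 [195 184 157 105  82  77  77  76  77  78  79  80  77  89 141]
 [193 181 151 114  82  81  85  89  90  89  94  95  90  88 134]
 [192 181 155 123 102 119 124 138 144 148 158 167 151 103 143]
 [194 187 178 164 152 176 179 185 188 189 195 196 174 131 157]
 [195 188 192 187 172 184 180 179 176 176 175 170 154 124 159]
 [193 187 189 186 154 146 138 132 128 124 120 114 108 108 158]
 [194 188 188 179 129 108 101 102 102  97  95  97  95 103 158]]
```

The cap outline matches the fully-up height: its left-edge profile passes (593,140), where up predicts 139 and 7 mm in predicts 153. The table turned about 60.5°, within notch play, and resisted 17 N. The hand is clear, so I'm handing in.

```bash
python3 -c "
from plant import ctrl
print(ctrl.close_job())"
```

```text
the job is handed in; nothing more can be done
None
```

I handed the job in: the table turned one notch counter-clockwise (about 60.5° measured, within the notch's play), the plunger looks fully up, the next dish is under the lens with all dishes in their nests, and the hand is clear.

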